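Stack the spindle of a bench shaker

ROBOT

A 7-joint arm with a two-finger parallel gripper is mounted at the origin on a cart in front of the work surface, level with it; the furniture and walls round the work are solid. World frame = base frame: x ahead of the robot, y to its left, z up, the work surface at z = 0. Lengths are in m, angles in rad, forces in N, time in s.
With the tool pointing down it reaches from about 0.425 to 0.875 m from the base axis. Payload 4.7 kg.
Tool frame: the origin (TCP) lies at the very end of the fingers, on their centre line; the grasp point (between the pads) lies 19 mm behind it; z points along the fingers, y is the line along which they close (so a half turn about z gives the same grasp; the last joint's range is limited). The gripper opens to 87 mm and grips with 3 to 60 N. Pads are 19 mm wide; open, the fingers measure 117 mm over their backs; the gripper's body (75 mm by 190 mm) begins 51 mm behind the grasp point.
Start: joints at [1.196, 0.321, -0.07, 1.45, 0.023, 1.371, -0.057], TCP at [0.246, -0.602, 0.223] pointing down, gripper open.
Joint ranges: [-2.86, 2.86], [-0.3, 2.09], [-1.38, 1.24], [0.06, 2.45], [-1.56, 4.7], [0.09, 2.05], [-2.69, 2.69]. Speed limits (rad/s): [2.57, 2.57, 3.14, 3.14, 3.14, 3.14, 3.14].

INTERFACE

Orientations are given as [roll, pitch, yaw] about the fixed x, y, z axes, in that order (R = Rz(yaw) Ry(pitch) Rx(roll)).
In Python, from workcell import state, capture, camera_params, hand_in gives the robot as it stands.
- The arm moves only by the tool apply_moves, never from a script. Its argument "motion" is a list of rows, each an object of numbers: "dx", "dy", "dz": the shift along the tool's x, y, z in m; "wx", "wy", "wz": the turn, a rotation vector about the tool's x, y, z in rad. A call has 1 to 20 rows; each row is the pose to reach, as a shift and turn from the pose commanded when the call began, along the tool's axes at that moment; what a row does not reach only later rows make up. A row lasts 1/8 s, in which the tool goes at most 62.5 mm and 10.7 degrees, less where a joint would pass 70% of its speed; a pose out of reach is approached as far as the arm can. A call with a gripper value outside its range is refused whole. "jaw" is the opening, from -1 (shut) to 1 (fully open), set as the call begins (left out, the last holds). The fingers move at their own pace and stop on an object; the grip force is fixed at half the most. Time passes only in rows, so rows that repeat a pose let the fingers close. It gives the time, the measured TCP pose, the force, the opening and the grip force at its end, in the units of the state.
- state(): the state, without advancing time (a new reading comes with each control period).
- capture(name): name is "scene" or "top" or "wrist"; returns (picture, depth): 400x640x3 uint8, red, green, blue; 400x640 float32, m along the optical axis (not along the pixel's ray), 0 where there is no reading.
- camera_params(name): a dict with "mtx" (3x3 intrinsics, pixels), "camera_from_world" (4x4, takes a point from world to camera coordinates). Camera axes: x right, y down, z forward; pixel columns grow to the right and rows downward; lengths in m; the calibration is good to about 2 mm. A picture is of the moment at which its call begins: read the wrist's pose just before it. camera_params takes no time and is no camera call; for the wrist camera it gives the pose at the moment of the call.
- hand_in(): hands the job in; it is judged then, once.
The state is a dict: "time": time; "q": joint angles; "qd": joint speeds; "effort": joint torques, N m; "tool_pos": TCP position; "ee_rot": TCP orientation; "contact_force": force on the tool from outside, world axes, zero at the start; "ft_torque": the same for the moment, N m; "grip_width": finger opening in m; "grasp_force": force on a finger pad.
Only numpy, scipy, OpenCV 4.12 (cv2) and the standard library are available. Lean on these libraries where they do the work, as an engineer would, in place of code of your own. Each camera call takes 0.05 s, during which the arm holds its last target. There are 200 camera calls.

TASK

Rebuild the sprung spindle of the shaker drive: thread the spacer sleeve over it first, then the flat washer, then the slotted bushing, turning the bushing lightly until its slot finds the flat tongue of the spindle and it slides fully home, so that all three lie flush on one another and on the drive's seat. Guide each part down in the fingers instead of letting it drop, press only gently on the spindle, and leave the other things on the worktop where they are.

Things in the scene. Friction and masses are not known exactly. Their poses are not given: they have to be found in the camera images.
- drive: Fixed drive head: white housing 120 (x) x 100 (y) x 40 mm high, with a black knob on its front (-x) face and an aluminium round boss (46 mm across, top face = seat 48 mm above the worktop) in the middle of its top; the upright steel spindle stands in the boss. Origin: centre of its underside, on the spindle's axis; x runs from its front to its back.
- seat (a point): Centre of the boss's top face, on the spindle's axis, 48 mm above the worktop; axes as the drive's. A finished stack has undersides at 0 (spacer), 24 mm (washer) and 30 mm (bushing) above it.
- spindle: Upright steel spindle. Origin on its axis, level with the seat when not pressed. Round shaft 20 mm in diameter up to 22.5 mm above the seat, tapering to a shoulder at 26.5 mm; a flat tongue stands on it. Shaft and tongue can be pushed straight down 12 mm against a spring (about 3 N to start, 11.5 N at the stop) and come back up when released.
- tip (a point): Top centre of the spindle's tongue, 48 mm above the seat when not pressed. Tongue 19 mm wide, 6 mm thick, narrowed a little in its top 1.5 mm. Its direction is not reported (these axes are the drive's): the wide side lies along the drive's x to within 0.78 rad either way, different each time, and keeps its direction unless forced (about 0.2 N m).
- spacer: Loose aluminium sleeve, outside diameter 34 mm, bore 23 mm, 24 mm high, standing on end. Origin: centre of its underside; z up its axis.
- washer: Loose flat steel ring, outside diameter 46 mm, bore 23 mm, 6 mm thick, lying flat. Origin: centre of its underside.
- bushing: Loose dark steel block 40 (x) x 34 (y) x 18 mm high, with a low round collar (31 mm across, 4 mm high) on its top, lying flat, collar up. A through slot 22.5 mm long along its x and 8 mm wide along its y goes over the tongue (enters when the two agree to about 0.1 rad); it does not go over the round shaft. Origin: centre of its underside.
- sample_cup: Bystander: loose clear sample cup 38 mm long, 7 mm thick, lying.
- tape_roll: Bystander: loose roll of white tape, 60 mm across, 19 mm high, lying flat.
- reagent_bottle: Bystander: loose small brown bottle with black cap, 30 mm across, 66 mm high.
- lying_tube: Bystander: loose capped sample tube, 79 mm long, 16 mm thick, lying.
Mind the look-alikes: they are no part of the job. What is shaped like the bushing but green or orange is not meant.

How it is judged:
By the outcome, as a careful person would: the job done as asked, in the order asked, and still so for the second after the job is handed in, with the robot touching nothing.
It also fails if it takes over 72 s, if anything falls off the work surface, if the arm or the gripper's body presses on something with over 40 N, if the wrist force passes 120 N, or if a joint passes its speed limit or range.

## Working session

There is one attempt and no reset: what is moved stays moved. The work goes in short steps, Python scripts to look and compute and a tool call to move; the robot and the scene stay as the last step left them, time stands still between calls to the robot, and variables do not carry over. Pictures are saved under pics/ and viewed, at most 10 in all, crops included, and the job is handed in when it is done.

Besides the shell and the picture viewer there is one more tool, called after ">>>" by a JSON object that holds its "method" and its "body", one argument or row to a line. apply_moves: Moves the arm, as the interface text tells. Its arguments: {"type":"object","properties":{"motion":{"type":"array","items":{"type":"object","properties":{"dx":{"type":"number"},"dy":{"type":"number"},"dz":{"type":"number"},"wx":{"type":"number"},"wy":{"type":"number"},"wz":{"type":"number"}}}},"jaw":{"type":"number"}},"required":["motion"]}

```bash
mkdir -p pics; ls
cat > h.py <<'E'
import numpy as np,cv2
from workcell import state,capture,camera_params,hand_in
from scipy.spatial.transform import Rotation as R
def snap(n,f):
    p=camera_params(n);im,d=capture(n);np.savez(f'pics/{f}.npz',im=im,d=d,K=p['mtx'],T=p['camera_from_world'])
    cv2.imwrite(f'pics/{f}.png',im[:,:,::-1]);return im,d,np.array(p['mtx']),np.array(p['camera_from_world'])
def load(f):
    z=np.load(f'pics/{f}.npz');return z['im'],z['d'],z['K'],z['T']
def ray(K,T,u,v):
    C=np.linalg.inv(T);return C[:3,3],C[:3,:3]@np.linalg.solve(K,[u,v,1.])
def onz(K,T,u,v,z):
    o,r=ray(K,T,u,v);return o+r*(z-o[2])/r[2]
def cloud(d,K,T):
    v,u=np.mgrid[:d.shape[0],:d.shape[1]];P=np.stack([(u-K[0,2])/K[0,0]*d,(v-K[1,2])/K[1,1]*d,d],-1)
    C=np.linalg.inv(T);return P@C[:3,:3].T+C[:3,3]
E
python3 - <<'E'
from h import *
s=state();print(s)
for n in('scene','top'):
    im,d,K,T=snap(n,n+'0');print(n,K,T.round(3).tolist(),np.linalg.inv(T)[:3,3],(d>0).mean())
E
```

```text
pics
{'time': 0.0, 'q': array([ 1.1960774 ,  0.32183187, -0.0700691 ,  1.45168504,  0.0226083 ,
        1.3707852 , -0.05688884]), 'qd': array([ 0.00143618,  0.00067905, -0.0006459 ,  0.00147814, -0.00103124,
       -0.00259592,  0.00125036]), 'effort': array([-8.13379120e-04, -4.91292214e+01, -4.04678872e-01, -3.12529600e+01,
       -6.41090423e-02,  4.36675921e-02,  1.73954695e-04]), 'tool_pos': array([ 0.2461437 , -0.60099248,  0.22145059]), 'ee_rot': array([-3.13967313e+00,  1.11273332e-04,  3.88847808e-01]), 'contact_force': array([ 0.27625207, -0.45379055, -0.7325907 ]), 'ft_torque': array([ 0.03542868, -0.04011442, -0.00402071]), 'grasp_force': 0.0, 'grip_width': 0.08675155070408326}
scene [[416.58667015   0.         306.89082674]
 [  0.         416.58667015 197.45191865]
 [  0.           0.           1.        ]] [[0.935, 0.355, 0.019, -0.429], [0.282, -0.706, -0.649, -0.187], [-0.217, 0.612, -0.76, 1.678], [0.0, 0.0, 0.0, 1.0]] [ 0.81823191 -1.0069988   1.16253279] 0.99594140625
top [[463.99504859   0.         328.15900955]
 [  0.         463.99504859 199.18603675]
 [  0.           0.           1.        ]] [[0.017, -1.0, 0.023, -0.138], [-0.983, -0.021, -0.182, 0.515], [0.183, -0.019, -0.983, 1.318], [0.0, 0.0, 0.0, 1.0]] [ 0.26775634 -0.10184619  1.39229811] 0.9960859375
```

View pics/top0.png

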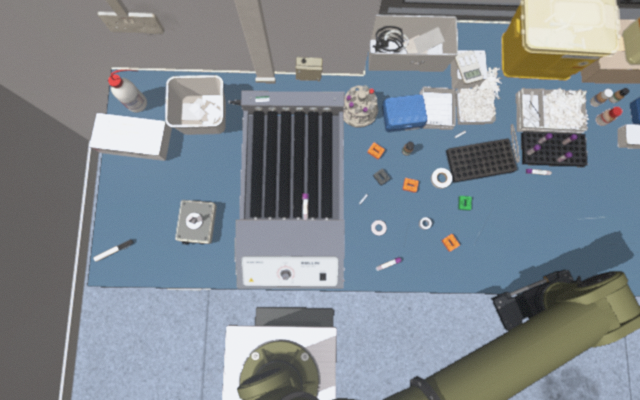

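View pics/scene0.png

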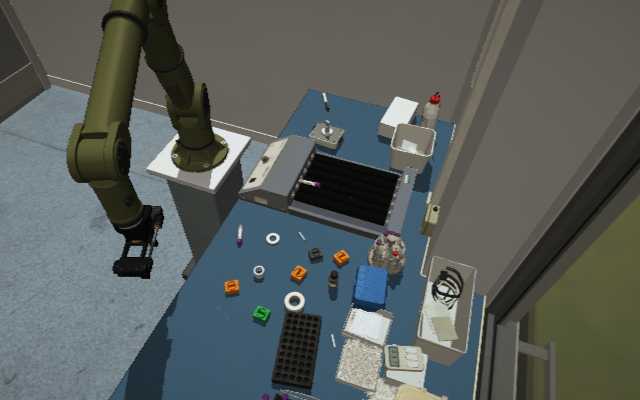

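Top view: the drive is at (195,221), the spacer ring at (426,223) and the flat washer at (379,228). The dark bushing is at (382,177), and the bottle is next to it at (408,148).

Possible mix-ups:
- **Bushing:** dark (382,177), against orange (376,150), (411,184), (451,242) and green (465,203). I choose the dark one.
- **Washer:** thin ring (379,228), against the tape roll (442,178) and the spacer (426,223).

The large shaker stands between the parts and the drive.

Run:
```python
from h import *
im,d,K,T=load('top0');im2,d2,K2,T2=load('scene0')
P=cloud(d,K,T);P2=cloud(d2,K2,T2)
for n,(u,v),r in [('spacer',(426,223),9),('washer',(379,228),11),('bush',(382,177),11),('tape',(442,178),14),('bottle',(408,148),9),('o1',(376,150),11),('o2',(411,184),11),('drive',(195,221),24),('cup',(363,199),8)]:
    Q=P[v-r:v+r+1,u-r:u+r+1].reshape(-1,3);m=Q[:,2]>.003
    q=Q[m];c=np.median(q,0);a=c
    # same in scene via height map
    m2=(np.abs(P2[...,:2]-c[:2]).max(-1)<.03+.03*(n=='drive'))&(P2[...,2]>.003);q2=P2[m2]
    print(n,m.sum(),((q.min(0)+q.max(0))/2).round(3),'ztop',np.percentile(q[:,2],[50,95]).round(3),'scene',len(q2),((q2.min(0)+q2.max(0))/2).round(3) if len(q2) else '',np.percentile(q2[:,2],[50,95]).round(3) if len(q2) else '')
# shaker heights
for y0 in np.arange(-.2,.25,.04):
    m=(np.abs(P[...,1]-y0)<.02)&(P[...,0]>.3)&(P[...,0]<.9);print(round(y0,2),[round(float(P[...,2][m&(np.abs(P[...,0]-x)<.03)].max(initial=0)),3) for x in (.3,.36,.42,.48,.54,.6,.66,.72,.78)])
b=cv2.resize(im[130:260,340:500],None,fx=5,fy=5,interpolation=cv2.INTER_CUBIC)[:600]
cv2.imwrite('pics/c1.png',b[:,:,::-1][:,:800])
```

```text
spacer 107 [ 0.377 -0.278  0.698] ztop [0.02  0.025] scene 107 [ 0.459 -0.421  0.015] [0.019 0.026]
washer 146 [ 0.371 -0.209  0.698] ztop [0.005 0.01 ] scene 83 [ 0.441 -0.283  0.007] [0.006 0.01 ]
bush 181 [ 0.451 -0.215  0.698] ztop [0.016 0.025] scene 151 [ 0.595 -0.292  0.013] [0.015 0.022]
tape 394 [ 0.457 -0.313  0.698] ztop [0.017 0.024] scene 263 [ 0.603 -0.487  0.015] [0.018 0.023]
bottle 144 [ 0.495 -0.253  0.698] ztop [0.04  0.068] scene 156 [ 0.678 -0.368  0.036] [0.041 0.067]
o1 199 [ 0.495 -0.206  0.698] ztop [0.016 0.023] scene 148 [ 0.677 -0.276  0.014] [0.017 0.023]
o2 194 [ 0.441 -0.259  0.698] ztop [0.016 0.024] scene 157 [ 0.575 -0.381  0.014] [0.017 0.021]
drive 1627 [0.397 0.122 0.698] ztop [0.04  0.051] scene 597 [0.443 0.252 0.049] [0.039 0.066]
cup 31 [ 0.529 -0.235  0.006] ztop [0.004 0.008] scene 16 [ 0.52  -0.236  0.006] [0.004 0.006]
-0.2 [0.006, 0.008, 0.008, 0.01, 0.009, 0.009, 0.006, 0.006, 0.124]
-0.16 [0.094, 0.111, 0.112, 0.051, 0.051, 0.051, 0.051, 0.05, 0.095]
-0.12 [0.095, 0.111, 0.113, 0.084, 0.086, 0.084, 0.085, 0.086, 0.09]
-0.08 [0.095, 0.109, 0.111, 0.088, 0.088, 0.085, 0.085, 0.084, 0.093]
-0.04 [0.093, 0.112, 0.112, 0.084, 0.088, 0.085, 0.086, 0.085, 0.092]
0.0 [0.098, 0.113, 0.112, 0.085, 0.083, 0.083, 0.083, 0.084, 0.091]
0.04 [0.094, 0.112, 0.112, 0.084, 0.085, 0.083, 0.083, 0.085, 0.092]
0.08 [0.096, 0.111, 0.111, 0.084, 0.084, 0.084, 0.085, 0.085, 0.093]
0.12 [0.093, 0.111, 0.112, 0.051, 0.049, 0.05, 0.063, 0.071, 0.091]
0.16 [0.006, 0.006, 0.006, 0.007, 0.007, 0.005, 0.007, 0.006, 0.061]
0.2 [0.005, 0.04, 0.047, 0.048, 0.008, 0.006, 0.008, 0.116, 0.119]
0.24 [0.006, 0.044, 0.099, 0.097, 0.007, 0.007, 0.008, 0.115, 0.041]
```

View pics/c1.png

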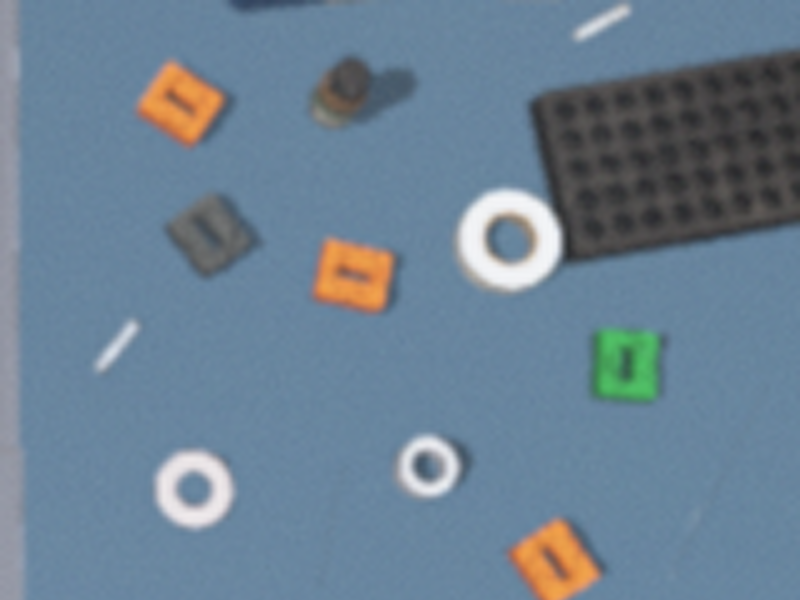

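The crop confirms the choices: dark bushing at (382,177), flat washer at (379,228), spacer at (426,223). The bushing's slot runs along the image's down-right diagonal. Next I'll compute accurate centres from both views.

Run:
```python
from h import *
D={};
for f in('top0','scene0'):
    im,d,K,T=load(f);P=cloud(d,K,T);h=np.where(d>0,P[...,2],0)
    for n,(x,y),z in [('spacer',(.459,-.315),24),('washer',(.441,-.21),6),('bush',(.56,-.215),18),('drive',(.45,.25),40)]:
        if f=='top0':
            u,v={'spacer':(426,223),'washer':(379,228),'bush':(382,177),'drive':(195,221)}[n]
            D[n]=onz(K,T,u,v,z/1000)[:2]
        m=(np.hypot(P[...,0]-D[n][0],P[...,1]-D[n][1])<(.032 if n!='drive' else .1))
        if n=='drive': m&=(h>.043)
        else: m&=(h>max(.003,z/1000-.006))
        lab=m.astype(np.uint8);nn,L,st,ce=cv2.connectedComponentsWithStats(lab)
        if nn<2: print(n,f,'none');continue
        i=1+st[1:,4].argmax();ys,xs=np.where(L==i);pts=np.c_[xs,ys].astype(np.float32)
        zz=np.median(h[L==i]);zt=z/1000
        W=np.array([onz(K,T,a,b,zt)[:2] for a,b in pts],np.float32)
        c,r=cv2.minEnclosingCircle(W);box=cv2.minAreaRect(W)
        print(f,n,len(pts),'zmed',zz.round(4),'circ',np.round(c,4),round(r,4),'rect',np.round(box[0],4),np.round(box[1],4),box[2])
im,d,K,T=load('top0');P=cloud(d,K,T);m=(P[...,2]>.035)&(P[...,2]<.046)&(np.abs(P[...,0]-.43)<.12)&(np.abs(P[...,1]-.25)<.1)&(d>0)
W=P[m][:,:2].astype(np.float32);print('housing',cv2.minAreaRect(W))
p=camera_params('wrist');s=state();C=np.linalg.inv(p['camera_from_world']);Rt=R.from_euler('xyz',s['ee_rot']).as_matrix()
print('cam in tool',Rt.T@(C[:3,3]-s['tool_pos']),'axes',(Rt.T@C[:3,:3]).round(3).tolist(),p['mtx'])
```

```text
top0 spacer 58 zmed 0.0221 circ [ 0.4559 -0.4206] 0.017 rect [ 0.4561 -0.4206] [0.0301 0.0333] 1.1330580711364746
top0 washer 115 zmed 0.0057 circ [ 0.4423 -0.282 ] 0.0262 rect [ 0.4422 -0.2851] [0.0455 0.0455] 1.1558479070663452
top0 bush 131 zmed 0.018 circ [ 0.5973 -0.2902] 0.0268 rect [ 0.5971 -0.29  ] [0.0403 0.0356] 37.45197296142578
top0 drive 208 zmed 0.0485 circ [0.4489 0.2662] 0.0287 rect [0.4479 0.2633] [0.051 0.048] 20.228612899780273
scene0 spacer 56 zmed 0.0223 circ [ 0.4581 -0.426 ] 0.0177 rect [ 0.4577 -0.4265] [0.0318 0.0321] 21.460569381713867
scene0 washer 81 zmed 0.0057 circ [ 0.4405 -0.288 ] 0.0241 rect [ 0.4411 -0.2871] [0.0437 0.0409] 21.582178115844727
scene0 bush 111 zmed 0.0171 circ [ 0.5984 -0.2947] 0.0254 rect [ 0.5992 -0.2952] [0.0407 0.0382] 36.475555419921875
scene0 drive 98 zmed 0.0503 circ [0.4353 0.2829] 0.0484 rect [0.4392 0.2835] [0.043  0.0962] 11.195363998413086
housing ((0.4456719160079956, 0.2590212821960449), (0.10123186558485031, 0.11986732482910156), 85.20475006103516)
cam in tool [ 0.07860375 -0.00098038 -0.16225518] axes [[0.0, -0.958, -0.286], [1.0, 0.0, -0.0], [0.0, -0.286, 0.958]] [[312.28280795   0.         321.86361328]
 [  0.         312.28280795 195.81775849]
 [  0.           0.           1.        ]]
```

>>> {"method": "apply_moves", "body": {
  "motion": [
    {"dx":0.05,"dy":-0.015,"dz":0.015,"wz":-0.18},
    {"dx":0.105,"dy":-0.033,"dz":0.035,"wz":-0.36},
    {"dx":0.16,"dy":-0.05,"dz":0.055,"wz":-0.54},
    {"dx":0.21,"dy":-0.066,"dz":0.075,"wz":-0.72},
    {"dx":0.25,"dy":-0.08,"dz":0.09,"wz":-0.9},
    {"dx":0.263,"dy":-0.085,"dz":0.1,"wz":-1.06},
    {"dx":0.263,"dy":-0.085,"dz":0.1,"wz":-1.18},
    {"dx":0.263,"dy":-0.085,"dz":0.1,"wz":-1.18},
    {"dx":0.263,"dy":-0.085,"dz":0.1,"wz":-1.18},
    {"dx":0.263,"dy":-0.085,"dz":0.1,"wz":-1.18}
  ],
  "jaw": 1
}}

```text
invalid input at $.motion[0]: expected keys dx, dy, dz, wx, wy, wz
```

Run:
```python
from h import *
s=state();print(s['time'],s['tool_pos'],s['ee_rot'],s['q'].round(2));snap('wrist','w1')
```

```text
0.1 [ 0.2461737  -0.60104134  0.22157052] [-3.13986907e+00  6.85441181e-05  3.88857367e-01] [ 1.2   0.32 -0.07  1.45  0.02  1.37 -0.06]
```

View pics/w1.png

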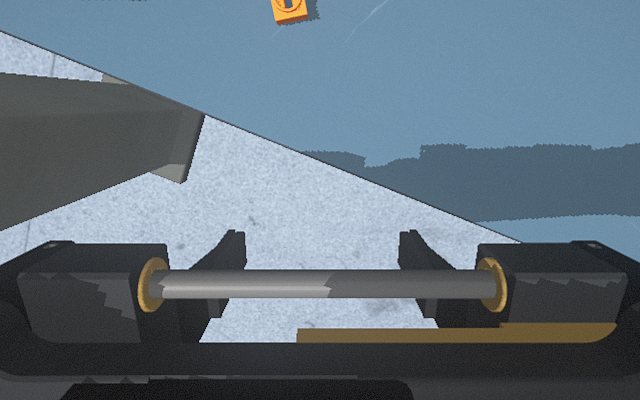

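The wrist view shows the open fingertips at about (240,240) and (405,240), with the view ahead (tool +x) in the upper half. The move was refused because rows need all six keys, so I'll resend it.

>>> {"method": "apply_moves", "body": {
  "motion": [
    {"dx":0.05,"dy":-0.015,"dz":0.015,"wx":0,"wy":0,"wz":-0.18},
    {"dx":0.105,"dy":-0.033,"dz":0.035,"wx":0,"wy":0,"wz":-0.36},
    {"dx":0.16,"dy":-0.05,"dz":0.055,"wx":0,"wy":0,"wz":-0.54},
    {"dx":0.21,"dy":-0.066,"dz":0.075,"wx":0,"wy":0,"wz":-0.72},
    {"dx":0.25,"dy":-0.08,"dz":0.09,"wx":0,"wy":0,"wz":-0.9},
    {"dx":0.263,"dy":-0.085,"dz":0.1,"wx":0,"wy":0,"wz":-1.06},
    {"dx":0.263,"dy":-0.085,"dz":0.1,"wx":0,"wy":0,"wz":-1.18},
    {"dx":0.263,"dy":-0.085,"dz":0.1,"wx":0,"wy":0,"wz":-1.18},
    {"dx":0.263,"dy":-0.085,"dz":0.1,"wx":0,"wy":0,"wz":-1.18}
  ],
  "jaw": 1
}}

```text
time: 1.27
tool_pos: [0.4572, -0.4236, 0.1226]
ee_rot: [-3.141, 0.0, 1.566]
contact_force: [-0.2, 0.1, -0.0]
grip_width: 0.0869
grasp_force: 0.0
```

Run:
```python
from h import *
s=state();print(s['time'],s['tool_pos'],s['ee_rot'],s['q'].round(2));snap('wrist','w2')
```

```text
1.275 [ 0.45719945 -0.42355785  0.12257045] [-3.14149928e+00  1.89240440e-04  1.56603703e+00] [ 1.    0.35 -0.36  1.63  0.13  1.18  0.6 ]
```

View pics/w2.png

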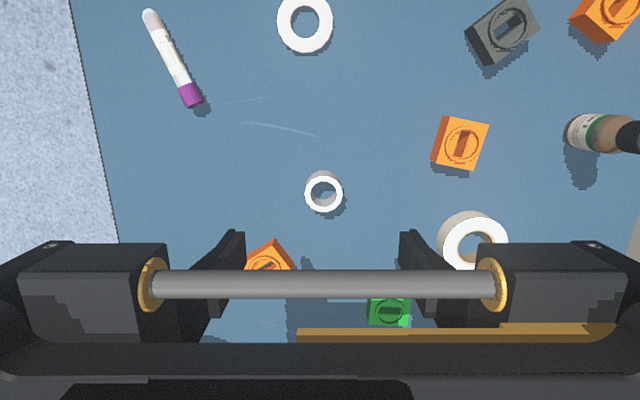

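Wrist view: spacer at (324,193), between the fingers' planes; washer at (305,23); bushing at (502,30); tape roll at (472,242). One frame covers all three parts.

```bash
cat >> h.py <<'E'
def top(f,uv,r,z,tol=.004):
    """top face near pixel: depth slab about z, largest piece, rays onto measured plane"""
    im,d,K,T=load(f);P=cloud(d,K,T);m=np.zeros(d.shape,np.uint8)
    u,v=uv;sl=np.s_[max(v-r,0):v+r+1,max(u-r,0):u+r+1]
    m[sl]=((np.abs(P[...,2]-z)<tol)&(d>0))[sl]
    n,L,st,_=cv2.connectedComponentsWithStats(m);i=1+st[1:,4].argmax();m=(L==i).astype(np.uint8)
    zm=np.median(P[...,2][L==i]);ys,xs=np.where(m)
    W=np.array([onz(K,T,a,b,zm)[:2] for a,b in zip(xs,ys)],np.float32)
    C,_=cv2.findContours(m,cv2.RETR_EXTERNAL,cv2.CHAIN_APPROX_NONE);c=max(C,key=len)[:,0]
    Wc=np.array([onz(K,T,a,b,zm)[:2] for a,b in c],np.float32)
    A=np.c_[2*Wc,np.ones(len(Wc))];x=np.linalg.lstsq(A,(Wc**2).sum(1),rcond=None)[0]
    return zm,x[:2],np.sqrt(x[2]+x[:2]@x[:2]),cv2.minAreaRect(Wc),len(W)
E
python3 - <<'E'
from h import *
for n,uv,r,z in [('spacer',(324,190),26,.024),('washer',(305,23),32,.006),('bush',(502,30),42,.018),('collar',(508,28),42,.022)]:
    print(n,top('w2',uv,r,z,.0025 if n!='collar' else .0015))
E
```

```text
spacer (np.float64(0.023713461403239544), array([ 0.45751905, -0.41956201]), np.float64(0.016307101071832975), ((0.4577524960041046, -0.4196438789367676), (0.0326128713786602, 0.033112697303295135), 89.73703002929688), 611)
washer (np.float64(0.00588367508023202), array([ 0.44330179, -0.28389588]), np.float64(0.02128659174074104), ((0.443118691444397, -0.2854529023170471), (0.03746067360043526, 0.04484066739678383), 89.7293701171875), 1812)
bush (np.float64(0.01803083883308554), array([ 0.59850493, -0.29035659]), np.float64(0.02094787951762813), ((0.5984309315681458, -0.2893736660480499), (0.0416632741689682, 0.03426249325275421), 37.45085525512695), 1115)
collar (np.float64(0.02181009225552588), array([ 0.59870954, -0.28914392]), np.float64(0.014937457896895587), ((0.5984350442886353, -0.28921231627464294), (0.030608398839831352, 0.030007537454366684), 10.037569999694824), 511)
```

>>> {"method": "apply_moves", "body": {
  "motion": [
    {"dx":0.004,"dy":0,"dz":0.05,"wx":0,"wy":0,"wz":0},
    {"dx":0.004,"dy":0,"dz":0.095,"wx":0,"wy":0,"wz":0},
    {"dx":0.004,"dy":0,"dz":0.1165,"wx":0,"wy":0,"wz":0},
    {"dx":0.004,"dy":0,"dz":0.1165,"wx":0,"wy":0,"wz":0}
  ]
}}

```text
time: 1.82
tool_pos: [0.4567, -0.4187, 0.0049]
ee_rot: [-3.14, -0.002, 1.568]
contact_force: [0.4, -0.1, -0.5]
grip_width: 0.0871
grasp_force: 0.0
```

>>> {"method": "apply_moves", "body": {
  "motion": [
    {"dx":0,"dy":0,"dz":0,"wx":0,"wy":0,"wz":0},
    {"dx":0,"dy":0,"dz":0,"wx":0,"wy":0,"wz":0},
    {"dx":0,"dy":0,"dz":0,"wx":0,"wy":0,"wz":0},
    {"dx":0,"dy":0,"dz":0,"wx":0,"wy":0,"wz":0},
    {"dx":0,"dy":0,"dz":0,"wx":0,"wy":0,"wz":0}
  ],
  "jaw": -1
}}

```text
time: 2.45
tool_pos: [0.4576, -0.4193, 0.0063]
ee_rot: [3.141, 0.0, 1.569]
contact_force: [0.7, -0.4, 0.6]
grip_width: 0.0444
grasp_force: 0.0
```

>>> {"method": "apply_moves", "body": {
  "motion": [
    {"dx":0,"dy":0,"dz":0,"wx":0,"wy":0,"wz":0},
    {"dx":0,"dy":0,"dz":0,"wx":0,"wy":0,"wz":0},
    {"dx":0,"dy":0,"dz":0,"wx":0,"wy":0,"wz":0},
    {"dx":0,"dy":0,"dz":-0.03,"wx":0,"wy":0,"wz":0},
    {"dx":0,"dy":0,"dz":-0.08,"wx":0,"wy":0,"wz":0},
    {"dx":0.02,"dy":0,"dz":-0.13,"wx":0,"wy":0,"wz":0},
    {"dx":0.07,"dy":0,"dz":-0.17,"wx":0,"wy":0,"wz":0},
    {"dx":0.125,"dy":0,"dz":-0.19,"wx":0,"wy":0,"wz":0},
    {"dx":0.18,"dy":0,"dz":-0.194,"wx":0,"wy":0,"wz":0},
    {"dx":0.235,"dy":0,"dz":-0.194,"wx":0,"wy":0,"wz":0},
    {"dx":0.29,"dy":-0.005,"dz":-0.194,"wx":0,"wy":0,"wz":0},
    {"dx":0.345,"dy":-0.01,"dz":-0.194,"wx":0,"wy":0,"wz":0},
    {"dx":0.4,"dy":-0.01,"dz":-0.194,"wx":0,"wy":0,"wz":0},
    {"dx":0.455,"dy":-0.01,"dz":-0.194,"wx":0,"wy":0,"wz":0},
    {"dx":0.51,"dy":-0.01,"dz":-0.194,"wx":0,"wy":0,"wz":0},
    {"dx":0.56,"dy":-0.01,"dz":-0.194,"wx":0,"wy":0,"wz":0},
    {"dx":0.6,"dy":-0.01,"dz":-0.194,"wx":0,"wy":0,"wz":0},
    {"dx":0.61,"dy":-0.01,"dz":-0.194,"wx":0,"wy":0,"wz":0},
    {"dx":0.61,"dy":-0.01,"dz":-0.194,"wx":0,"wy":0,"wz":0},
    {"dx":0.61,"dy":-0.01,"dz":-0.194,"wx":0,"wy":0,"wz":0}
  ]
}}

```text
time: 4.95
tool_pos: [0.449, 0.189, 0.1998]
ee_rot: [-3.141, 0.001, 1.566]
contact_force: [-0.4, 0.2, -0.7]
grip_width: 0.0336
grasp_force: 30.0
```

Run:
```python
from h import *
s=state();print(s['time'],s['tool_pos'],s['ee_rot'],s['q'].round(2),s['grip_width'],s['grasp_force']);snap('wrist','w3')
```

```text
4.95 [0.44904374 0.18904441 0.1997689 ] [-3.14126339e+00  1.12018749e-03  1.56643927e+00] [ 0.5   0.03 -0.95  1.85  0.03  1.28 -0.47] 0.03363625319077139 29.99971480574459
```

View pics/w3.png

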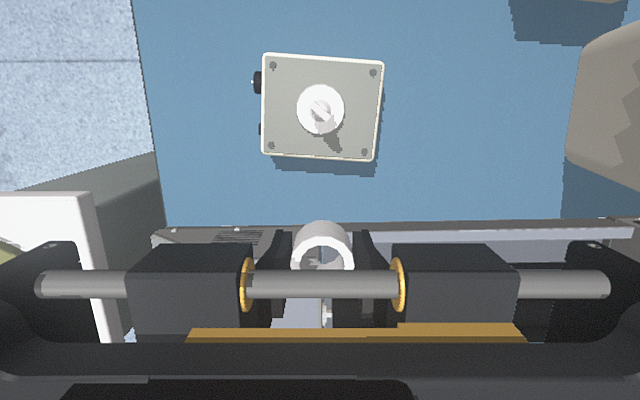

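The spacer is held at about (323,247). The drive's boss is at (320,110), with the tongue inside it running diagonally. Next I'll measure the boss, tongue and held spacer.

Run:
```python
from h import *
for n,uv,r,z,t in [('house',(320,108),70,.040,.003),('boss',(320,110),34,.048,.003),('shoulder',(320,110),30,.0745,.004),('tip',(320,110),30,.096,.003),('spacer',(323,240),40,.2177,.003)]:
    try: print(n,top('w3',uv,r,z,t))
    except Exception as e: print(n,e)
im,d,K,T=load('w3')
h=cloud(d,K,T)[...,2];print((h[94:126:2,304:338:2]*1000).astype(int))
b=cv2.resize(im[75:145,280:360],None,fx=7,fy=7,interpolation=cv2.INTER_CUBIC);cv2.imwrite('pics/c3.png',b[:,:,::-1])
```

```text
house (np.float64(0.0408938524439392), array([0.44659194, 0.26234534]), np.float64(0.06040499050428016), ((0.44660207629203796, 0.2622809112071991), (0.09665510803461075, 0.11656233668327332), 85.66985321044922), 9780)
boss (np.float64(0.04793855623108412), array([0.44670971, 0.2623367 ]), np.float64(0.022841223713079555), ((0.4465601146221161, 0.26253312826156616), (0.0457325242459774, 0.045719459652900696), 89.75765991210938), 1465)
shoulder (np.float64(0.07304374794649732), array([0.44904423, 0.26514387]), np.float64(0.006192487149950637), ((0.45067939162254333, 0.26706230640411377), (0.006551115307956934, 0.018043505027890205), 49.20912551879883), 115)
tip (np.float64(0.09587414974616656), array([0.44673812, 0.2623876 ]), np.float64(0.00684189614619224), ((0.4467402696609497, 0.2622213065624237), (0.005944083444774151, 0.018823299556970596), 49.198219299316406), 174)
spacer (np.float64(0.21739402604767952), array([0.44871049, 0.19212058]), np.float64(0.01532528477272951), ((0.4492306709289551, 0.19593067467212677), (0.01912241242825985, 0.04064512252807617), 89.77217102050781), 1
[... 169 characters left out ...]
48 48 48 46 47 71 71 70 72 72 70 48 47 47 47 48 48]
 [48 48 47 49 95 96 73 72 72 73 71 69 47 48 48 47 48]
 [47 49 48 96 96 97 96 73 74 75 73 72 70 48 48 45 46]
 [46 49 48 95 95 95 96 95 80 74 72 73 71 71 48 47 47]
 [47 47 47 71 95 96 96 96 95 90 75 73 73 70 47 47 47]
 [47 49 47 71 73 96 96 96 97 96 94 75 72 70 47 47 47]
 [49 48 47 70 73 76 95 96 97 97 96 93 72 70 48 47 47]
 [47 47 47 71 72 74 74 95 96 95 95 96 96 48 47 48 48]
 [48 47 48 48 71 72 74 75 95 96 96 96 96 47 48 47 48]
 [49 48 48 48 71 70 73 72 72 72 94 95 94 47 47 49 46]
 [47 47 48 47 47 47 71 72 70 71 71 96 47 48 48 48 48]
 [47 49 48 47 49 47 47 47 47 47 46 48 47 48 47 47 48]
 [48 47 47 47 48 46 48 47 48 48 48 47 48 49 48 47 47]]
```

View pics/c3.png

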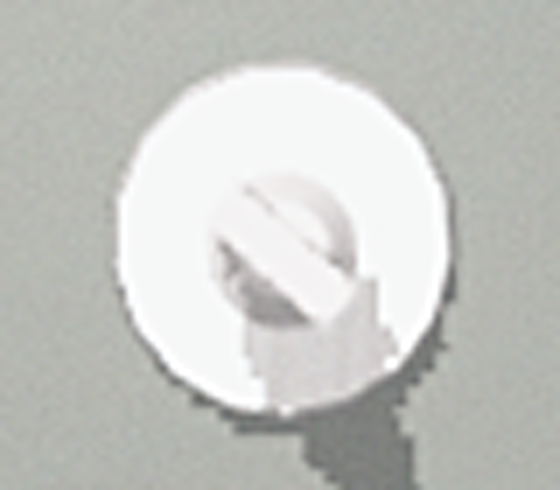

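>>> {"method": "apply_moves", "body": {
  "motion": [
    {"dx":0.04,"dy":-0.0013,"dz":0,"wx":0,"wy":0,"wz":0},
    {"dx":0.07,"dy":-0.0026,"dz":0.01,"wx":0,"wy":0,"wz":0},
    {"dx":0.0736,"dy":-0.0026,"dz":0.05,"wx":0,"wy":0,"wz":0},
    {"dx":0.0736,"dy":-0.0026,"dz":0.08,"wx":0,"wy":0,"wz":0},
    {"dx":0.0736,"dy":-0.0026,"dz":0.085,"wx":0,"wy":0,"wz":0},
    {"dx":0.0736,"dy":-0.0026,"dz":0.085,"wx":0,"wy":0,"wz":0},
    {"dx":0.0736,"dy":-0.0026,"dz":0.085,"wx":0,"wy":0,"wz":0}
  ]
}}

```text
time: 5.88
tool_pos: [0.4474, 0.2645, 0.1164]
ee_rot: [3.139, -0.0, 1.568]
contact_force: [0.1, 0.0, -0.3]
grip_width: 0.0334
grasp_force: 30.0
```

Run:
```python
from h import *
s=state();print(s['time'],s['tool_pos'],s['ee_rot'],s['contact_force']);snap('wrist','w4')
im,d,K,T=load('w4');h=cloud(d,K,T)
cv2.imwrite('pics/c4.png',cv2.resize(im[190:340,220:420],None,fx=4,fy=4,interpolation=cv2.INTER_CUBIC)[:,:,::-1])
```

```text
5.875 [0.44740903 0.264547   0.11641274] [ 3.13926933e+00 -4.88327449e-04  1.56786698e+00] [ 0.07387194  0.02680528 -0.32851534]
```

View pics/c4.png

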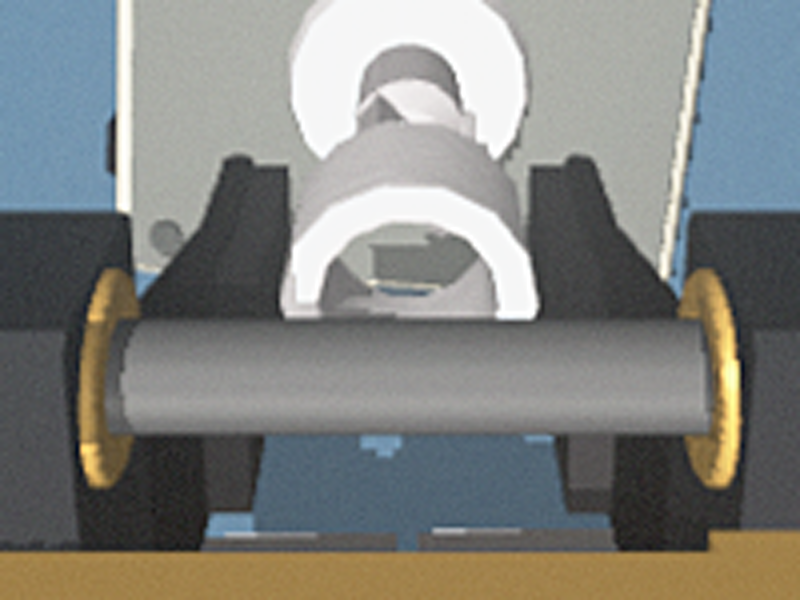

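Crop (×4 of the wrist image): the held spacer is in front, at about (322,250) in the full image. The boss and tongue show behind it at about (322,212), with no side offset. I'll let it settle and correct the pose.

>>> {"method": "apply_moves", "body": {
  "motion": [
    {"dx":0,"dy":0,"dz":0,"wx":0,"wy":0,"wz":0},
    {"dx":0,"dy":0,"dz":0,"wx":0,"wy":0,"wz":0}
  ]
}}

```text
time: 6.18
tool_pos: [0.4466, 0.2645, 0.1154]
ee_rot: [3.141, 0.0, 1.569]
contact_force: [-0.5, 1.5, -0.7]
grip_width: 0.0334
grasp_force: 30.0
```

```bash
cat >> h.py <<'E'
from scipy.optimize import least_squares
def arc(f,uv,r,z,tol,rad,side):
    """circle of known radius through the visible far (side=+1: +tool x) edge of a top face"""
    im,d,K,T=load(f);P=cloud(d,K,T);m=np.zeros(d.shape,np.uint8);u,v=uv;sl=np.s_[v-r:v+r+1,u-r:u+r+1]
    m[sl]=((np.abs(P[...,2]-z)<tol)&(d>0))[sl]
    n,L,st,_=cv2.connectedComponentsWithStats(m);m=L==1+st[1:,4].argmax();zm=np.median(P[...,2][m])
    E=[]
    for c in np.where(m.any(0))[0]:
        E.append(onz(K,T,c,np.where(m[:,c])[0].min()-.5,zm)[:2])
    E=np.array(E);mid=E.mean(0)
    s=least_squares(lambda p:np.hypot(*(E-p).T)-rad,mid-[0,rad],loss='soft_l1',f_scale=.0005)
    return zm,s.x,np.abs(s.fun).mean(),len(E)
E
python3 - <<'E'
from h import *
s=state();print(s['time'],s['tool_pos'],s['ee_rot'])
snap('wrist','w5')
print('spacer',arc('w5',(323,250),32,.134,.003,.017,1));print('w3 spacer',arc('w3',(323,240),40,.2177,.003,.017,1))
print('boss',arc('w5',(322,212),36,.048,.003,.023,1));print('boss w3',arc('w3',(320,110),36,.048,.003,.023,1))
E
```

```text
6.175 [0.44656395 0.26445683 0.11541116] [3.14082192e+00 7.36845581e-05 1.56861337e+00]
spacer (np.float64(0.13308690404547968), array([0.44585243, 0.26391671]), np.float64(0.00035286120412119667), 65)
w3 spacer (np.float64(0.21739402604767952), array([0.44846159, 0.18889226]), np.float64(0.0012468955743828738), 81)
boss (np.float64(0.04793780952378736), array([0.44669642, 0.26341744]), np.float64(0.0002829841444601295), 60)
boss w3 (np.float64(0.04793855623108412), array([0.44669958, 0.26267691]), np.float64(0.0002478591573846026), 48)
```

>>> {"method": "apply_moves", "body": {
  "motion": [
    {"dx":-0.0012,"dy":0.0004,"dz":0,"wx":0,"wy":0,"wz":0},
    {"dx":-0.0012,"dy":0.0004,"dz":0.01,"wx":0,"wy":0,"wz":0},
    {"dx":-0.0012,"dy":0.0004,"dz":0.02,"wx":0,"wy":0,"wz":0},
    {"dx":-0.0012,"dy":0.0004,"dz":0.03,"wx":0,"wy":0,"wz":0},
    {"dx":-0.0012,"dy":0.0004,"dz":0.036,"wx":0,"wy":0,"wz":0},
    {"dx":-0.0012,"dy":0.0004,"dz":0.039,"wx":0,"wy":0,"wz":0},
    {"dx":-0.0012,"dy":0.0004,"dz":0.039,"wx":0,"wy":0,"wz":0}
  ]
}}

```text
time: 7.1
tool_pos: [0.4466, 0.2633, 0.0759]
ee_rot: [-3.141, 0.0, 1.569]
contact_force: [-0.4, 0.6, 0.3]
grip_width: 0.0337
grasp_force: 30.0
```

>>> {"method": "apply_moves", "body": {
  "motion": [
    {"dx":0,"dy":0,"dz":0.004,"wx":0,"wy":0,"wz":0},
    {"dx":0,"dy":0,"dz":0.009,"wx":0,"wy":0,"wz":0},
    {"dx":0,"dy":0,"dz":0.014,"wx":0,"wy":0,"wz":0},
    {"dx":0,"dy":0,"dz":0.018,"wx":0,"wy":0,"wz":0},
    {"dx":0,"dy":0,"dz":0.02,"wx":0,"wy":0,"wz":0},
    {"dx":0,"dy":0,"dz":0.02,"wx":0,"wy":0,"wz":0}
  ]
}}

```text
time: 7.85
tool_pos: [0.4466, 0.2633, 0.0559]
ee_rot: [-3.141, 0.0, 1.569]
contact_force: [0.6, -0.6, 0.4]
grip_width: 0.0337
grasp_force: 30.0
```

>>> {"method": "apply_moves", "body": {
  "motion": [
    {"dx":0,"dy":0,"dz":0.001,"wx":0,"wy":0,"wz":0},
    {"dx":0,"dy":0,"dz":0.002,"wx":0,"wy":0,"wz":0},
    {"dx":0,"dy":0,"dz":0.002,"wx":0,"wy":0,"wz":0},
    {"dx":0,"dy":0,"dz":0.002,"wx":0,"wy":0,"wz":0}
  ]
}}

```text
time: 8.35
tool_pos: [0.4467, 0.2633, 0.054]
ee_rot: [3.141, 0.0, 1.569]
contact_force: [-0.7, 0.3, -0.3]
grip_width: 0.0336
grasp_force: 30.0
```

>>> {"method": "apply_moves", "body": {
  "motion": [
    {"dx":0,"dy":0,"dz":0.0005,"wx":0,"wy":0,"wz":0},
    {"dx":0,"dy":0,"dz":0.001,"wx":0,"wy":0,"wz":0},
    {"dx":0,"dy":0,"dz":0.001,"wx":0,"wy":0,"wz":0}
  ]
}}

```text
time: 8.72
tool_pos: [0.4468, 0.2633, 0.0539]
ee_rot: [3.141, 0.001, 1.569]
contact_force: [-2.2, -2.2, 9.0]
grip_width: 0.034
grasp_force: 30.0
```

>>> {"method": "apply_moves", "body": {
  "motion": [
    {"dx":0,"dy":0,"dz":0.0,"wx":0,"wy":0,"wz":0},
    {"dx":0,"dy":0,"dz":0.0,"wx":0,"wy":0,"wz":0},
    {"dx":0,"dy":0,"dz":0.0,"wx":0,"wy":0,"wz":0},
    {"dx":0,"dy":0,"dz":-0.01,"wx":0,"wy":0,"wz":0},
    {"dx":0,"dy":0,"dz":-0.05,"wx":0,"wy":0,"wz":0},
    {"dx":0,"dy":0,"dz":-0.1,"wx":0,"wy":0,"wz":0},
    {"dx":-0.02,"dy":0,"dz":-0.13,"wx":0,"wy":0,"wz":0},
    {"dx":-0.07,"dy":0,"dz":-0.13,"wx":0,"wy":0,"wz":0},
    {"dx":-0.13,"dy":0,"dz":-0.13,"wx":0,"wy":0,"wz":0},
    {"dx":-0.19,"dy":0,"dz":-0.13,"wx":0,"wy":0,"wz":0},
    {"dx":-0.25,"dy":0,"dz":-0.13,"wx":0,"wy":0,"wz":0},
    {"dx":-0.31,"dy":0,"dz":-0.13,"wx":0,"wy":0,"wz":0},
    {"dx":-0.37,"dy":0,"dz":-0.13,"wx":0,"wy":0,"wz":0},
    {"dx":-0.43,"dy":0,"dz":-0.13,"wx":0,"wy":0,"wz":0},
    {"dx":-0.49,"dy":0,"dz":-0.13,"wx":0,"wy":0,"wz":0},
    {"dx":-0.54,"dy":-0.003,"dz":-0.12,"wx":0,"wy":0,"wz":0},
    {"dx":-0.565,"dy":-0.003,"dz":-0.08,"wx":0,"wy":0,"wz":0},
    {"dx":-0.565,"dy":-0.003,"dz":-0.065,"wx":0,"wy":0,"wz":0},
    {"dx":-0.565,"dy":-0.003,"dz":-0.065,"wx":0,"wy":0,"wz":0},
    {"dx":-0.565,"dy":-0.003,"dz":-0.065,"wx":0,"wy":0,"wz":0}
  ],
  "jaw": 0.6
}}

```text
time: 11.22
tool_pos: [0.4439, -0.3006, 0.1196]
ee_rot: [3.14, 0.001, 1.571]
contact_force: [-0.1, 0.7, 0.9]
grip_width: 0.0694
grasp_force: 0.0
```

Run:
```python
from h import *
s=state();print(s['time'],s['tool_pos'],s['ee_rot'],s['q'].round(2))
im,d,K,T=snap('wrist','w6');uv=T[:3,:3]@[.443,-.284,.006]+T[:3,3];uv=K@uv;uv=(uv[:2]/uv[2]).astype(int);print(uv)
print(top('w6',tuple(map(int,uv)),45,.006,.0025),arc('w6',tuple(map(int,uv)),45,.006,.0025,.023,1))
im,d,K,T=snap('top','top1');P=cloud(d,K,T)
for z0,z1 in((.066,.078),):
    m=(P[...,2]>z0)&(P[...,2]<z1)&(np.hypot(P[...,0]-.447,P[...,1]-.263)<.025);print('spacer on seat',m.sum(),P[m].mean(0),np.median(P[m][:,2]))
```

```text
11.225 [ 0.44391745 -0.30058432  0.11960656] [3.13975932e+00 1.14176924e-03 1.57131598e+00] [ 1.    0.19 -0.5   1.85  0.1   1.13  0.47]
[321 175]
(np.float64(0.005872096093991419), array([ 0.44322383, -0.28118408]), np.float64(0.0221734813853769), ((0.44295749068260193, -0.2811488211154938), (0.04449141025543213, 0.0445270761847496), 45.353050231933594), 1447) (np.float64(0.005872096093991419), array([ 0.44320292, -0.28167702]), np.float64(0.0002621861703555564), 50)
spacer on seat 81 [0.44437414 0.25818974 0.07124711] 0.07113546247828384
```

>>> {"method": "apply_moves", "body": {
  "motion": [
    {"dx":0.0194,"dy":-0.0008,"dz":0.03,"wx":0,"wy":0,"wz":0},
    {"dx":0.0194,"dy":-0.0008,"dz":0.08,"wx":0,"wy":0,"wz":0},
    {"dx":0.0194,"dy":-0.0008,"dz":0.11,"wx":0,"wy":0,"wz":0},
    {"dx":0.0194,"dy":-0.0008,"dz":0.1165,"wx":0,"wy":0,"wz":0},
    {"dx":0.0194,"dy":-0.0008,"dz":0.1165,"wx":0,"wy":0,"wz":0},
    {"dx":0.0194,"dy":-0.0008,"dz":0.1165,"wx":0,"wy":0,"wz":0}
  ]
}}

```text
time: 12.08
tool_pos: [0.4432, -0.2832, 0.0033]
ee_rot: [3.139, 0.002, 1.569]
contact_force: [0.6, -0.2, -0.3]
grip_width: 0.0693
grasp_force: 0.0
```

Run:
```python
from h import *
s=state();print(s['time'],s['tool_pos'],s['ee_rot'])
im,d,K,T=snap('wrist','w7');uv=T[:3,:3]@[.443,-.281,.006]+T[:3,3];uv=K@uv;uv=(uv[:2]/uv[2]).astype(int);print(uv)
print(arc('w7',tuple(map(int,uv)),60,.006,.0025,.023,1))
```

```text
12.075 [ 0.44318429 -0.28316591  0.00331872] [3.13900643e+00 2.10867936e-03 1.56880383e+00]
[322 246]
(np.float64(0.005856800950168856), array([ 0.44337437, -0.28142746]), np.float64(0.00022678731982827543), 81)
```

>>> {"method": "apply_moves", "body": {
  "motion": [
    {"dx":0.0018,"dy":0,"dz":0.0007,"wx":0,"wy":0,"wz":0},
    {"dx":0.0018,"dy":0,"dz":0.0007,"wx":0,"wy":0,"wz":0},
    {"dx":0.0018,"dy":0,"dz":0.0007,"wx":0,"wy":0,"wz":0}
  ]
}}

```text
time: 12.5
tool_pos: [0.4418, -0.2805, 0.001]
ee_rot: [3.142, 0.0, 1.569]
contact_force: [-0.7, -0.4, -0.0]
grip_width: 0.0702
grasp_force: 0.0
```

>>> {"method": "apply_moves", "body": {
  "motion": [
    {"dx":0,"dy":0,"dz":0,"wx":0,"wy":0,"wz":0},
    {"dx":0,"dy":0,"dz":0,"wx":0,"wy":0,"wz":0},
    {"dx":0,"dy":0,"dz":0,"wx":0,"wy":0,"wz":0},
    {"dx":0,"dy":0,"dz":0,"wx":0,"wy":0,"wz":0},
    {"dx":0,"dy":0,"dz":0,"wx":0,"wy":0,"wz":0}
  ],
  "jaw": -1
}}

```text
time: 13.12
tool_pos: [0.4418, -0.2805, 0.0008]
ee_rot: [-3.142, 0.0, 1.569]
contact_force: [1.2, -0.2, -0.7]
grip_width: 0.0442
grasp_force: 30.0
```

>>> {"method": "apply_moves", "body": {
  "motion": [
    {"dx":0,"dy":0,"dz":0,"wx":0,"wy":0,"wz":0},
    {"dx":0,"dy":0,"dz":-0.02,"wx":0,"wy":0,"wz":0},
    {"dx":0,"dy":0,"dz":-0.06,"wx":0,"wy":0,"wz":0},
    {"dx":0,"dy":0,"dz":-0.06,"wx":0,"wy":0,"wz":0},
    {"dx":0,"dy":0,"dz":-0.06,"wx":0,"wy":0,"wz":0}
  ]
}}

```text
time: 13.75
tool_pos: [0.4414, -0.2805, 0.0605]
ee_rot: [-3.141, 0.0, 1.569]
contact_force: [-0.4, -0.0, -0.1]
grip_width: 0.0442
grasp_force: 30.0
```

Run:
```python
from h import *
s=state();print(s['time'],s['tool_pos'],s['ee_rot'],s['grip_width'],s['grasp_force'],s['contact_force'])
im,d,K,T=snap('wrist','w8');P=cloud(d,K,T)
x,y,z=s['tool_pos'];m=(np.hypot(P[...,0]-x,P[...,1]-y)<.03)&(np.abs(P[...,2]-z-.005)<.012)&(d>0)&(np.abs(P[...,0]-x)<.02)
Q=P[m];A=np.c_[Q[:,:2]-[x,y],np.ones(len(Q))];c=np.linalg.lstsq(A,Q[:,2],rcond=None)[0];print(len(Q),'slopes',c,'range y',Q[:,1].min(),Q[:,1].max())
print(arc('w8',(322,246),60,z+.005,.004,.023,1))
```

```text
13.75 [ 0.44138739 -0.28045671  0.06045294] [-3.14099085e+00  4.11429838e-05  1.56873901e+00] 0.04415204757412323 29.999799113720655 [-0.39107915 -0.02226638 -0.08598285]
2441 slopes [-0.00042133  0.00255011  0.0652494 ] range y -0.29302610207896834 -0.2588063487365195
(np.float64(0.06544135240969447), array([ 0.4406544 , -0.28080339]), np.float64(0.0023529513970023393), 116)
```

Run:
```python
from h import *
s=state();im,d,K,T=load('w8');P=cloud(d,K,T);x,y,z=s['tool_pos']
m=(np.abs(P[...,2]-z-.005)<.003)&(d>0)&(np.abs(P[...,0]-x)<.014)&(P[...,1]>y)
E=[];I=[]
for c in np.where(m.any(0))[0]:
    r=np.where(m[:,c])[0];E.append(onz(K,T,c,r.min()-.5,z+.005)[:2])
E=np.array(E);f=least_squares(lambda p:np.hypot(*(E-p).T)-.023,[x,y],loss='soft_l1',f_scale=.0004)
print(len(E),f.x-[x,y],np.abs(f.fun).mean())
```

```text
57 [-0.00125254  0.08707735] 0.004058604612064657
```

```bash
cat >> h.py <<'E'
def held(f,pos,h,rad,tol=.003,hw=.014):
    im,d,K,T=load(f);P=cloud(d,K,T);x,y,z=pos
    m=(np.abs(P[...,2]-z-h)<tol)&(d>0)&(np.abs(P[...,0]-x)<hw)&(P[...,1]>y)&(P[...,1]<y+.04)
    E=np.array([onz(K,T,c,np.where(m[:,c])[0].min()-.5,z+h)[:2] for c in np.where(m.any(0))[0]])
    f=least_squares(lambda p:np.hypot(*(E-p).T)-rad,[x,y],loss='soft_l1',f_scale=.0004)
    return len(E),f.x-[x,y],np.abs(f.fun).mean()
E
python3 - <<'E'
from h import *
print(held('w8',state()['tool_pos'],.005,.023))
print(held('w5',[.44656,.26446,.11541],.0178,.017,.003,.012))
E
```

```text
(52, array([-0.0001268 , -0.00105456]), np.float64(0.00025933499202339074))
(48, array([-0.00068238, -0.00014824]), np.float64(0.00022411241580003497))
```

>>> {"method": "apply_moves", "body": {
  "motion": [
    {"dx":0,"dy":0,"dz":-0.05,"wx":0,"wy":0,"wz":0},
    {"dx":0,"dy":0,"dz":-0.1,"wx":0,"wy":0,"wz":0},
    {"dx":0.04,"dy":0,"dz":-0.115,"wx":0,"wy":0,"wz":0},
    {"dx":0.09,"dy":0,"dz":-0.115,"wx":0,"wy":0,"wz":0},
    {"dx":0.145,"dy":0,"dz":-0.115,"wx":0,"wy":0,"wz":0},
    {"dx":0.2,"dy":0.001,"dz":-0.115,"wx":0,"wy":0,"wz":0},
    {"dx":0.255,"dy":0.002,"dz":-0.115,"wx":0,"wy":0,"wz":0},
    {"dx":0.31,"dy":0.003,"dz":-0.115,"wx":0,"wy":0,"wz":0},
    {"dx":0.365,"dy":0.004,"dz":-0.115,"wx":0,"wy":0,"wz":0},
    {"dx":0.42,"dy":0.0044,"dz":-0.115,"wx":0,"wy":0,"wz":0},
    {"dx":0.475,"dy":0.0044,"dz":-0.115,"wx":0,"wy":0,"wz":0},
    {"dx":0.52,"dy":0.0044,"dz":-0.115,"wx":0,"wy":0,"wz":0},
    {"dx":0.5444,"dy":0.0044,"dz":-0.1,"wx":0,"wy":0,"wz":0},
    {"dx":0.5444,"dy":0.0044,"dz":-0.07,"wx":0,"wy":0,"wz":0},
    {"dx":0.5444,"dy":0.0044,"dz":-0.055,"wx":0,"wy":0,"wz":0},
    {"dx":0.5444,"dy":0.0044,"dz":-0.055,"wx":0,"wy":0,"wz":0},
    {"dx":0.5444,"dy":0.0044,"dz":-0.055,"wx":0,"wy":0,"wz":0},
    {"dx":0.5444,"dy":0.0044,"dz":-0.055,"wx":0,"wy":0,"wz":0},
    {"dx":0.5444,"dy":0.0044,"dz":-0.055,"wx":0,"wy":0,"wz":0}
  ]
}}

```text
time: 16.18
tool_pos: [0.4478, 0.2638, 0.1165]
ee_rot: [3.14, 0.0, 1.568]
contact_force: [0.2, 0.3, 0.0]
grip_width: 0.0439
grasp_force: 30.0
```

Run:
```python
from h import *
s=state();print(s['time'],s['tool_pos'],s['ee_rot'],s['grip_width']);snap('wrist','w9')
print(held('w9',s['tool_pos'],.005,.023))
im,d,K,T=load('w9');P=cloud(d,K,T);print('boss',arc('w9',(322,212),36,.048,.003,.023,1))
```

```text
16.175 [0.44779327 0.2638221  0.11649323] [3.14027160e+00 3.26300916e-05 1.56831659e+00] 0.04393774686128045
(52, array([-0.00075418, -0.00076748]), np.float64(0.00019484227207428688))
boss (np.float64(0.047872297375376835), array([0.4467455 , 0.26339567]), np.float64(0.0002342954622794499), 59)
```

>>> {"method": "apply_moves", "body": {
  "motion": [
    {"dx":0,"dy":-0.0008,"dz":0.01,"wx":0,"wy":0,"wz":0},
    {"dx":0,"dy":-0.0008,"dz":0.02,"wx":0,"wy":0,"wz":0},
    {"dx":0,"dy":-0.0008,"dz":0.03,"wx":0,"wy":0,"wz":0},
    {"dx":0,"dy":-0.0008,"dz":0.036,"wx":0,"wy":0,"wz":0},
    {"dx":0,"dy":-0.0008,"dz":0.039,"wx":0,"wy":0,"wz":0},
    {"dx":0,"dy":-0.0008,"dz":0.039,"wx":0,"wy":0,"wz":0},
    {"dx":0,"dy":-0.0008,"dz":0.039,"wx":0,"wy":0,"wz":0}
  ]
}}

```text
time: 17.1
tool_pos: [0.4467, 0.264, 0.0771]
ee_rot: [3.141, -0.0, 1.569]
contact_force: [0.3, 0.4, -0.9]
grip_width: 0.0444
grasp_force: 30.0
```

>>> {"method": "apply_moves", "body": {
  "motion": [
    {"dx":0,"dy":0,"dz":0.0015,"wx":0,"wy":0,"wz":0},
    {"dx":0,"dy":0,"dz":0.003,"wx":0,"wy":0,"wz":0},
    {"dx":0,"dy":0,"dz":0.0035,"wx":0,"wy":0,"wz":0},
    {"dx":0,"dy":0,"dz":0.0035,"wx":0,"wy":0,"wz":0}
  ]
}}

```text
time: 17.6
tool_pos: [0.4464, 0.2638, 0.0732]
ee_rot: [-3.141, 0.0, 1.569]
contact_force: [-0.6, -0.3, -0.1]
grip_width: 0.0443
grasp_force: 30.0
```

>>> {"method": "apply_moves", "body": {
  "motion": [
    {"dx":0,"dy":0,"dz":0.0005,"wx":0,"wy":0,"wz":0},
    {"dx":0,"dy":0,"dz":0.001,"wx":0,"wy":0,"wz":0},
    {"dx":0,"dy":0,"dz":0.001,"wx":0,"wy":0,"wz":0}
  ]
}}

```text
time: 17.98
tool_pos: [0.4466, 0.2639, 0.0728]
ee_rot: [3.141, 0.0, 1.569]
contact_force: [-2.0, -0.5, 4.8]
grip_width: 0.044
grasp_force: 30.0
```

>>> {"method": "apply_moves", "body": {
  "motion": [
    {"dx":0,"dy":0,"dz":0.0,"wx":0,"wy":0,"wz":0},
    {"dx":0,"dy":0,"dz":0.0,"wx":0,"wy":0,"wz":0},
    {"dx":0,"dy":0,"dz":0.0,"wx":0,"wy":0,"wz":0},
    {"dx":0,"dy":0,"dz":-0.01,"wx":0,"wy":0,"wz":0},
    {"dx":0,"dy":0,"dz":-0.05,"wx":0,"wy":0,"wz":0},
    {"dx":0,"dy":0,"dz":-0.09,"wx":0,"wy":0,"wz":0},
    {"dx":-0.04,"dy":0.01,"dz":-0.105,"wx":0,"wy":0,"wz":0.05},
    {"dx":-0.09,"dy":0.025,"dz":-0.105,"wx":0,"wy":0,"wz":0.15},
    {"dx":-0.145,"dy":0.04,"dz":-0.105,"wx":0,"wy":0,"wz":0.25},
    {"dx":-0.2,"dy":0.055,"dz":-0.105,"wx":0,"wy":0,"wz":0.35},
    {"dx":-0.255,"dy":0.07,"dz":-0.105,"wx":0,"wy":0,"wz":0.45},
    {"dx":-0.31,"dy":0.085,"dz":-0.105,"wx":0,"wy":0,"wz":0.55},
    {"dx":-0.365,"dy":0.1,"dz":-0.105,"wx":0,"wy":0,"wz":0.65},
    {"dx":-0.42,"dy":0.115,"dz":-0.105,"wx":0,"wy":0,"wz":0.75},
    {"dx":-0.475,"dy":0.13,"dz":-0.105,"wx":0,"wy":0,"wz":0.85},
    {"dx":-0.525,"dy":0.145,"dz":-0.09,"wx":0,"wy":0,"wz":0.915},
    {"dx":-0.5537,"dy":0.1524,"dz":-0.06,"wx":0,"wy":0,"wz":0.915},
    {"dx":-0.5537,"dy":0.1524,"dz":-0.047,"wx":0,"wy":0,"wz":0.915},
    {"dx":-0.5537,"dy":0.1524,"dz":-0.047,"wx":0,"wy":0,"wz":0.915},
    {"dx":-0.5537,"dy":0.1524,"dz":-0.047,"wx":0,"wy":0,"wz":0.915}
  ],
  "jaw": 0.6
}}

```text
time: 20.48
tool_pos: [0.5988, -0.2883, 0.121]
ee_rot: [3.14, -0.001, 0.656]
contact_force: [0.8, 0.6, -0.5]
grip_width: 0.0695
grasp_force: 0.0
```

>>> {"method": "apply_moves", "body": {
  "motion": [
    {"dx":0,"dy":0,"dz":0,"wx":0,"wy":0,"wz":0},
    {"dx":0,"dy":0,"dz":0,"wx":0,"wy":0,"wz":0}
  ]
}}

```text
time: 20.72
tool_pos: [0.5982, -0.2898, 0.1204]
ee_rot: [3.14, -0.0, 0.655]
contact_force: [0.3, -0.4, -0.6]
grip_width: 0.0699
grasp_force: 0.0
```

```bash
cat >> h.py <<'E'
def pix(T,K,p):
    q=K@(T[:3,:3]@p+T[:3,3]);return tuple(int(round(a)) for a in q[:2]/q[2])
E
python3 - <<'E'
from h import *
s=state();print(s['time'],s['tool_pos'],s['ee_rot'],s['q'].round(2),s['grip_width'])
im,d,K,T=snap('wrist','w10');uv=pix(T,K,[.598,-.29,.02]);print(uv)
print(top('w10',uv,40,.018,.002));print(top('w10',uv,40,.022,.0018))
print(top('w10',uv,40,.02,.004))
im,d,K,T=snap('top','top2');P=cloud(d,K,T);m=(np.hypot(P[...,0]-.447,P[...,1]-.263)<.035)&(d>0)&(P[...,2]>.07)&(P[...,2]<.085);W=P[m];print('washer',m.sum(),np.median(W,0),W.min(0),W.max(0))
E
```

```text
20.725 [ 0.59823953 -0.28976405  0.12039436] [ 3.14011303e+00 -3.79401882e-04  6.54560951e-01] [ 0.88  0.49 -0.62  1.52  0.29  1.23 -0.71] 0.06991606412723167
(323, 197)
(np.float64(0.018068051874613467), array([ 0.59964802, -0.28875106]), np.float64(0.020980966079123288), ((0.5996173024177551, -0.2887999415397644), (0.039519429206848145, 0.03396550565958023), 37.48768615722656), 769)
(np.float64(0.02181003343992821), array([ 0.59976125, -0.28863357]), np.float64(0.014855186344244951), ((0.5999229550361633, -0.2886294722557068), (0.02994997799396515, 0.029713768512010574), 37.48902893066406), 338)
(np.float64(0.018312903773312517), array([ 0.5997039 , -0.28870679]), np.float64(0.020961569149931043), ((0.5996731519699097, -0.28875550627708435), (0.03948288410902023, 0.03393402695655823), 37.48753356933594), 1479)
washer 174 [0.44466797 0.25859786 0.07680801] [0.42349931 0.238065   0.07032374] [0.46710219 0.28202706 0.08302021]
```

>>> {"method": "apply_moves", "body": {
  "motion": [
    {"dx":0.0019,"dy":0,"dz":0.03,"wx":0,"wy":0,"wz":0},
    {"dx":0.0019,"dy":0,"dz":0.08,"wx":0,"wy":0,"wz":0},
    {"dx":0.0019,"dy":0,"dz":0.11,"wx":0,"wy":0,"wz":0},
    {"dx":0.0019,"dy":0,"dz":0.1155,"wx":0,"wy":0,"wz":0},
    {"dx":0.0019,"dy":0,"dz":0.1155,"wx":0,"wy":0,"wz":0},
    {"dx":0.0019,"dy":0,"dz":0.1155,"wx":0,"wy":0,"wz":0},
    {"dx":0.0019,"dy":0,"dz":0.1155,"wx":0,"wy":0,"wz":0},
    {"dx":0.0019,"dy":0,"dz":0.1155,"wx":0,"wy":0,"wz":0}
  ]
}}

```text
time: 21.82
tool_pos: [0.5997, -0.2893, 0.0047]
ee_rot: [3.14, -0.0, 0.654]
contact_force: [-0.7, -0.8, -0.2]
grip_width: 0.0697
grasp_force: 0.0
```

Run:
```python
from h import *
s=state();print(s['time'],s['tool_pos'],s['ee_rot'])
im,d,K,T=snap('wrist','w11');uv=pix(T,K,[.5997,-.2887,.02]);print(uv)
m=top('w11',uv,60,.018,.002);print(m)
c=np.array(m[3][0])-s['tool_pos'][:2];a=s['ee_rot'][2];print('tool',c@[np.cos(a),np.sin(a)],c@[np.sin(a),-np.cos(a)])
P=cloud(d,K,T);Rt=R.from_euler('xyz',s['ee_rot']).as_matrix();Q=(P-s['tool_pos'])@Rt
k=(np.abs(P[...,2]-.018)<.0035)&(d>0)&(np.abs(Q[...,1])<.012)&(np.abs(Q[...,0])<.04);print('far edge x',np.percentile(Q[...,0][k],[1,99,100]))
```

```text
21.825 [ 0.59973926 -0.28925558  0.00470742] [ 3.14029347e+00 -3.32780189e-04  6.53777426e-01]
(323, 259)
(np.float64(0.018046386357343056), array([ 0.60398306, -0.28586559]), np.float64(0.016635740830803016), ((0.6055611968040466, -0.28440842032432556), (0.026863032951951027, 0.03403422608971596), 37.44047164916992), 1324)
tool 0.007569402671773008 -0.00030679933760961606
far edge x [-0.00587976  0.02029887  0.02062917]
```

>>> {"method": "apply_moves", "body": {
  "motion": [
    {"dx":0.0004,"dy":0,"dz":0,"wx":0,"wy":0,"wz":0},
    {"dx":0.0004,"dy":0,"dz":0,"wx":0,"wy":0,"wz":0},
    {"dx":0.0004,"dy":0,"dz":0,"wx":0,"wy":0,"wz":0},
    {"dx":0.0004,"dy":0,"dz":0,"wx":0,"wy":0,"wz":0},
    {"dx":0.0004,"dy":0,"dz":0,"wx":0,"wy":0,"wz":0},
    {"dx":0.0004,"dy":0,"dz":0,"wx":0,"wy":0,"wz":0},
    {"dx":0.0004,"dy":0,"dz":0,"wx":0,"wy":0,"wz":0}
  ],
  "jaw": -1
}}

```text
time: 22.75
tool_pos: [0.5996, -0.2888, 0.0038]
ee_rot: [3.142, 0.0, 0.654]
contact_force: [0.4, 0.3, -0.5]
grip_width: 0.0339
grasp_force: 30.0
```

>>> {"method": "apply_moves", "body": {
  "motion": [
    {"dx":0,"dy":0,"dz":0,"wx":0,"wy":0,"wz":0},
    {"dx":0,"dy":0,"dz":-0.02,"wx":0,"wy":0,"wz":0},
    {"dx":0,"dy":0,"dz":-0.06,"wx":0,"wy":0,"wz":0},
    {"dx":0,"dy":0,"dz":-0.12,"wx":0,"wy":0,"wz":0},
    {"dx":0,"dy":0,"dz":-0.17,"wx":0,"wy":0,"wz":0},
    {"dx":0,"dy":0,"dz":-0.18,"wx":0,"wy":0,"wz":0},
    {"dx":0,"dy":0,"dz":-0.18,"wx":0,"wy":0,"wz":0},
    {"dx":0,"dy":0,"dz":-0.18,"wx":0,"wy":0,"wz":0}
  ]
}}

```text
time: 23.75
tool_pos: [0.5984, -0.2885, 0.1819]
ee_rot: [-3.139, 0.002, 0.654]
contact_force: [-0.5, -0.9, -0.7]
grip_width: 0.0338
grasp_force: 30.0
```

```bash
cat >> h.py <<'E'
def heldq(f,s,h=.0135):
    im,d,K,T=load(f);P=cloud(d,K,T);Rt=R.from_euler('xyz',s['ee_rot']).as_matrix();Q=(P-s['tool_pos'])@Rt
    k=(np.abs(-Q[...,2]-h)<.0025)&(d>0)&(np.abs(Q[...,1])<.012)&(np.abs(Q[...,0])<.04)
    c=np.where(k.any(0))[0];e=[(Q[np.where(k[:,a])[0].min(),a]) for a in c];e=np.array(e)
    ex=np.polyfit(e[:,1],e[:,0],1)
    w=(-Q[...,2]>h-.003)&(-Q[...,2]<h+.006)&(d>0)&(np.abs(Q[...,1])<.014)&(np.abs(Q[...,0])<.03)
    pl=np.linalg.lstsq(np.c_[Q[k][:,:2],np.ones(k.sum())],-Q[k][:,2],rcond=None)[0]
    return 'centre x',ex[1]-.02,'yaw err',ex[0],'plane',pl,k.sum()
E
python3 - <<'E'
from h import *
s=state();print(s['time'],s['tool_pos'],s['ee_rot'],s['grip_width'],s['grasp_force']);snap('wrist','w12');print(heldq('w12',s))
E
```

```text
23.75 [ 0.59840436 -0.28847126  0.18191638] [-3.13874484e+00  1.71517378e-03  6.53815385e-01] 0.03376677092273 29.999951720237732
('centre x', np.float64(-0.00012508239613068933), 'yaw err', np.float64(-0.003443390444193715), 'plane', array([-0.01015113,  0.00195768,  0.01417374]), np.int64(1381))
```

>>> {"method": "apply_moves", "body": {
  "motion": [
    {"dx":0.01,"dy":-0.02,"dz":0,"wx":0,"wy":0,"wz":-0.1},
    {"dx":0.03,"dy":-0.06,"dz":0,"wx":0,"wy":0,"wz":-0.25},
    {"dx":0.0525,"dy":-0.106,"dz":0,"wx":0,"wy":0,"wz":-0.41},
    {"dx":0.075,"dy":-0.151,"dz":0,"wx":0,"wy":0,"wz":-0.58},
    {"dx":0.0975,"dy":-0.196,"dz":0,"wx":0,"wy":0,"wz":-0.75},
    {"dx":0.12,"dy":-0.2415,"dz":0,"wx":0,"wy":0,"wz":-0.92},
    {"dx":0.1425,"dy":-0.287,"dz":0,"wx":0,"wy":0,"wz":-1.09},
    {"dx":0.165,"dy":-0.332,"dz":0,"wx":0,"wy":0,"wz":-1.26},
    {"dx":0.1875,"dy":-0.377,"dz":0,"wx":0,"wy":0,"wz":-1.43},
    {"dx":0.21,"dy":-0.4226,"dz":0,"wx":0,"wy":0,"wz":-1.59},
    {"dx":0.224,"dy":-0.45,"dz":0,"wx":0,"wy":0,"wz":-1.72},
    {"dx":0.2292,"dy":-0.4612,"dz":0,"wx":0,"wy":0,"wz":-1.776},
    {"dx":0.2292,"dy":-0.4612,"dz":0,"wx":0,"wy":0,"wz":-1.776},
    {"dx":0.2292,"dy":-0.4612,"dz":0,"wx":0,"wy":0,"wz":-1.776},
    {"dx":0.2292,"dy":-0.4612,"dz":0,"wx":0,"wy":0,"wz":-1.776},
    {"dx":0.2292,"dy":-0.4612,"dz":0,"wx":0,"wy":0,"wz":-1.776}
  ]
}}

```text
time: 25.8
tool_pos: [0.5014, 0.2158, 0.1838]
ee_rot: [-3.141, 0.0, 2.428]
contact_force: [-0.4, -0.4, 0.1]
grip_width: 0.0341
grasp_force: 30.0
```

Run:
```python
from h import *
s=state();print(s['time'],s['tool_pos'],s['ee_rot'],s['q'].round(2),s['grip_width']);im,d,K,T=snap('wrist','w13');print(heldq('w13',s))
uv=pix(T,K,[.4467,.2625,.09]);print(uv)
for n,z,t in(('tip',.096,.003),('washer',.078,.0025),('boss',.048,.0025),('house',.04,.003)): print(n,top('w13',uv,70 if n=='house' else 42,z,t))
e,_=0,0
cv2.imwrite('pics/c13.png',cv2.resize(im[uv[1]-60:uv[1]+60,uv[0]-70:uv[0]+70],None,fx=5,fy=5)[:,:,::-1])
```

```text
25.8 [0.50140027 0.21577426 0.18379001] [-3.14124716e+00  4.23722355e-04  2.42781248e+00] [ 0.55  0.31 -1.17  1.73  0.3   1.3   0.17] 0.034135774596283454
('centre x', np.float64(0.0006116092452267755), 'yaw err', np.float64(-0.0016726869402386986), 'plane', array([-0.01024692, -0.00409609,  0.01420256]), np.int64(1401))
(321, 113)
tip (np.float64(0.09594762394528752), array([0.44652927, 0.26197362]), np.float64(0.006517251937420354), ((0.44652143120765686, 0.26196008920669556), (0.004696438554674387, 0.017975768074393272), 49.111324310302734), 174)
washer (np.float64(0.07789059803629592), array([0.44557781, 0.26211391]), np.float64(0.022184833271909198), ((0.44564810395240784, 0.2624857425689697), (0.044889528304338455, 0.043995097279548645), 49.11018371582031), 1792)
boss (np.float64(0.04800423796374051), array([0.44638119, 0.26162833]), np.float64(0.011003495284207427), ((0.4408581852912903, 0.2644476592540741), (0.022486424073576927, 0.011236118152737617), 63.23881530761719), 64)
house (np.float64(0.040929766868009865), array([0.44791231, 0.26066779]), np.float64(0.05900440380294393), ((0.44643428921699524, 0.2620977461338043), (0.09669353812932968, 0.11636463552713394), 85.75373840332031), 9997)
```

View pics/c13.png

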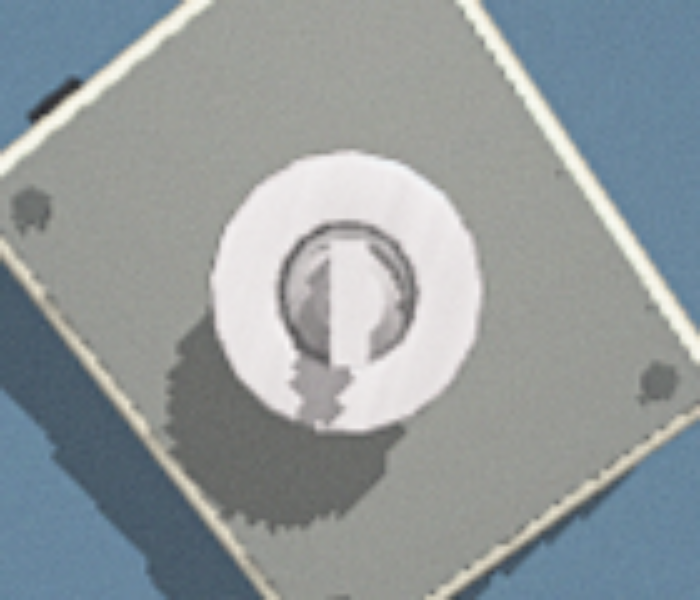

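The washer sits flat around the tongue (crop centre, about (321,113) in the image). The tongue runs straight up in the image, so it's aligned with the tool's x. Next I'll move over the tongue.

>>> {"method": "apply_moves", "body": {
  "motion": [
    {"dx":0.03,"dy":-0.0003,"dz":0,"wx":0,"wy":0,"wz":0},
    {"dx":0.06,"dy":-0.0005,"dz":0,"wx":0,"wy":0,"wz":0},
    {"dx":0.0717,"dy":-0.0005,"dz":0.02,"wx":0,"wy":0,"wz":0},
    {"dx":0.0717,"dy":-0.0005,"dz":0.055,"wx":0,"wy":0,"wz":0},
    {"dx":0.0717,"dy":-0.0005,"dz":0.075,"wx":0,"wy":0,"wz":0},
    {"dx":0.0717,"dy":-0.0005,"dz":0.075,"wx":0,"wy":0,"wz":0},
    {"dx":0.0717,"dy":-0.0005,"dz":0.075,"wx":0,"wy":0,"wz":0},
    {"dx":0.0717,"dy":-0.0005,"dz":0.075,"wx":0,"wy":0,"wz":0},
    {"dx":0.0717,"dy":-0.0005,"dz":0.075,"wx":0,"wy":0,"wz":0},
    {"dx":0.0717,"dy":-0.0005,"dz":0.075,"wx":0,"wy":0,"wz":0}
  ]
}}

```text
time: 27.1
tool_pos: [0.4467, 0.2632, 0.1091]
ee_rot: [3.141, 0.0, 2.429]
contact_force: [0.1, 0.2, -0.4]
grip_width: 0.0336
grasp_force: 30.0
```

Run:
```python
from h import *
s=state();print(s['time'],s['tool_pos'],s['ee_rot']);im,d,K,T=snap('wrist','w14');print(heldq('w14',s))
def coll(f,s):
    im,d,K,T=load(f);P=cloud(d,K,T);Rt=R.from_euler('xyz',s['ee_rot']).as_matrix();Q=(P-s['tool_pos'])@Rt
    k=(np.abs(-Q[...,2]-.018)<.0018)&(d>0)&(np.abs(Q[...,1])<.0155)&(Q[...,0]>0)&(Q[...,0]<.02)
    c=np.where(k.any(0))[0];E=np.array([Q[np.where(k[:,a])[0].min(),a,:2] for a in c])
    g=least_squares(lambda p:np.hypot(*(E-p).T)-.0155,[0,0],loss='soft_l1',f_scale=.0004);
    sl=(d>0)&(-Q[...,2]<.012)&(np.abs(Q[...,1])<.008)&(Q[...,0]>.001)&(Q[...,0]<.0095)
    return g.x,np.abs(g.fun).mean(),len(E)
print('collar in tool',coll('w14',s))
# washer visible edges behind: position in tool frame
print('boss/house',top('w14',pix(T,K,[.4467,.2625,.04]),75,.0405,.003)[3])
cv2.imwrite('pics/c14.png',cv2.resize(im[150:300,220:420],None,fx=4,fy=4)[:,:,::-1])
```

```text
27.1 [0.4466733  0.26320353 0.10913138] [3.14123093e+00 3.95471698e-04 2.42948859e+00]
('centre x', np.float64(0.0006291736855319301), 'yaw err', np.float64(-0.00460790116125983), 'plane', array([-0.01055491, -0.00078437,  0.01424846]), np.int64(1400))
collar in tool (array([0.00035638, 0.00014725]), np.float64(0.00017513826164639992), 59)
boss/house ((0.4378815293312073, 0.2746477723121643), (0.12170387804508209, 0.0892663449048996), 43.35256576538086)
```

View pics/c14.png

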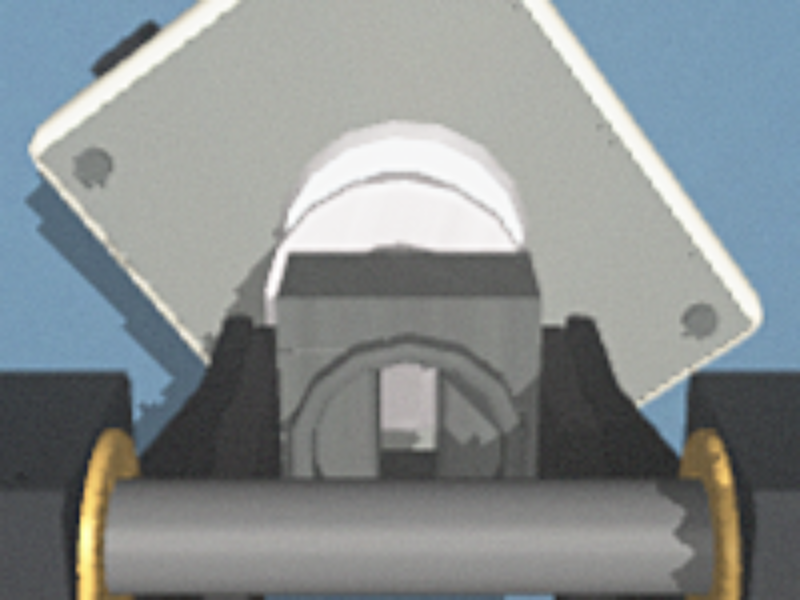

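The crop shows the boss about 1 mm to the tool's −y side of the slot: boss centre near column 320.5, slot centre near column 322. That matches the pose error, so I'll correct it and descend slowly.

>>> {"method": "apply_moves", "body": {
  "motion": [
    {"dx":-0.001,"dy":-0.001,"dz":0,"wx":0,"wy":0,"wz":0},
    {"dx":-0.001,"dy":-0.001,"dz":0.004,"wx":0,"wy":0,"wz":0},
    {"dx":-0.001,"dy":-0.001,"dz":0.007,"wx":0,"wy":0,"wz":0},
    {"dx":-0.001,"dy":-0.001,"dz":0.007,"wx":0,"wy":0,"wz":0},
    {"dx":-0.001,"dy":-0.001,"dz":0.007,"wx":0,"wy":0,"wz":0}
  ]
}}

```text
time: 27.78
tool_pos: [0.4465, 0.2619, 0.1018]
ee_rot: [-3.142, -0.0, 2.43]
contact_force: [0.2, 0.8, -2.1]
grip_width: 0.0336
grasp_force: 30.0
```

>>> {"method": "apply_moves", "body": {
  "motion": [
    {"dx":0,"dy":0,"dz":0.001,"wx":0,"wy":0,"wz":0},
    {"dx":0,"dy":0,"dz":0.002,"wx":0,"wy":0,"wz":0},
    {"dx":0,"dy":0,"dz":0.003,"wx":0,"wy":0,"wz":0},
    {"dx":0,"dy":0,"dz":0.004,"wx":0,"wy":0,"wz":0},
    {"dx":0,"dy":0,"dz":0.004,"wx":0,"wy":0,"wz":0}
  ]
}}

```text
time: 28.4
tool_pos: [0.4465, 0.2617, 0.0977]
ee_rot: [-3.141, -0.0, 2.43]
contact_force: [0.5, 0.4, -1.1]
grip_width: 0.0338
grasp_force: 30.0
```

>>> {"method": "apply_moves", "body": {
  "motion": [
    {"dx":0,"dy":0,"dz":0.0015,"wx":0,"wy":0,"wz":0},
    {"dx":0,"dy":0,"dz":0.003,"wx":0,"wy":0,"wz":0},
    {"dx":0,"dy":0,"dz":0.0045,"wx":0,"wy":0,"wz":0},
    {"dx":0,"dy":0,"dz":0.0055,"wx":0,"wy":0,"wz":0},
    {"dx":0,"dy":0,"dz":0.0055,"wx":0,"wy":0,"wz":0}
  ]
}}

```text
time: 29.02
tool_pos: [0.4465, 0.2617, 0.0922]
ee_rot: [-3.141, -0.0, 2.43]
contact_force: [0.2, 0.7, -1.1]
grip_width: 0.0339
grasp_force: 30.0
```

>>> {"method": "apply_moves", "body": {
  "motion": [
    {"dx":0,"dy":0,"dz":0.002,"wx":0,"wy":0,"wz":0},
    {"dx":0,"dy":0,"dz":0.004,"wx":0,"wy":0,"wz":0},
    {"dx":0,"dy":0,"dz":0.006,"wx":0,"wy":0,"wz":0},
    {"dx":0,"dy":0,"dz":0.008,"wx":0,"wy":0,"wz":0},
    {"dx":0,"dy":0,"dz":0.009,"wx":0,"wy":0,"wz":0},
    {"dx":0,"dy":0,"dz":0.009,"wx":0,"wy":0,"wz":0}
  ]
}}

```text
time: 29.78
tool_pos: [0.4465, 0.2618, 0.0832]
ee_rot: [-3.141, -0.0, 2.43]
contact_force: [0.7, 0.9, -1.2]
grip_width: 0.0336
grasp_force: 30.0
```

>>> {"method": "apply_moves", "body": {
  "motion": [
    {"dx":0,"dy":0,"dz":0.0005,"wx":0,"wy":0,"wz":0},
    {"dx":0,"dy":0,"dz":0.001,"wx":0,"wy":0,"wz":0},
    {"dx":0,"dy":0,"dz":0.0015,"wx":0,"wy":0,"wz":0},
    {"dx":0,"dy":0,"dz":0.0015,"wx":0,"wy":0,"wz":0}
  ]
}}

```text
time: 30.28
tool_pos: [0.4465, 0.2618, 0.0818]
ee_rot: [-3.142, 0.0, 2.43]
contact_force: [0.8, 1.2, -0.3]
grip_width: 0.0337
grasp_force: 30.0
```

>>> {"method": "apply_moves", "body": {
  "motion": [
    {"dx":0,"dy":0,"dz":0.0004,"wx":0,"wy":0,"wz":0},
    {"dx":0,"dy":0,"dz":0.0007,"wx":0,"wy":0,"wz":0},
    {"dx":0,"dy":0,"dz":0.0007,"wx":0,"wy":0,"wz":0}
  ]
}}

```text
time: 30.65
tool_pos: [0.4466, 0.2618, 0.0817]
ee_rot: [-3.141, 0.0, 2.43]
contact_force: [-1.2, -1.1, 6.3]
grip_width: 0.0337
grasp_force: 30.0
```

Contact at the expected height, so I'll release, lift clear and check.

>>> {"method": "apply_moves", "body": {
  "motion": [
    {"dx":0,"dy":0,"dz":-0.0005,"wx":0,"wy":0,"wz":0},
    {"dx":0,"dy":0,"dz":-0.0005,"wx":0,"wy":0,"wz":0},
    {"dx":0,"dy":0,"dz":-0.0005,"wx":0,"wy":0,"wz":0},
    {"dx":0,"dy":0,"dz":-0.0005,"wx":0,"wy":0,"wz":0},
    {"dx":0,"dy":0,"dz":-0.01,"wx":0,"wy":0,"wz":0},
    {"dx":0,"dy":0,"dz":-0.05,"wx":0,"wy":0,"wz":0},
    {"dx":0,"dy":0,"dz":-0.1,"wx":0,"wy":0,"wz":0},
    {"dx":-0.05,"dy":0,"dz":-0.1,"wx":0,"wy":0,"wz":0},
    {"dx":-0.07,"dy":0,"dz":-0.1,"wx":0,"wy":0,"wz":0},
    {"dx":-0.07,"dy":0,"dz":-0.1,"wx":0,"wy":0,"wz":0},
    {"dx":-0.07,"dy":0,"dz":-0.1,"wx":0,"wy":0,"wz":0},
    {"dx":-0.07,"dy":0,"dz":-0.1,"wx":0,"wy":0,"wz":0}
  ],
  "jaw": 0.5
}}

```text
time: 32.15
tool_pos: [0.4982, 0.2175, 0.181]
ee_rot: [-3.141, -0.0, 2.433]
contact_force: [-0.3, -0.7, 0.2]
grip_width: 0.0656
grasp_force: 0.0
```

Run:
```python
from h import *
s=state();print(s['time'],s['tool_pos'],s['ee_rot'],s['grip_width']);im,d,K,T=snap('wrist','w15')
uv=pix(T,K,[.4467,.2625,.096]);print(uv)
for n,z,t in(('top',.096,.0018),('collar',.100,.0018),('washer',.078,.0025)): print(n,top('w15',uv,45,z,t))
a,d0,K0,T0=load('top0');b,d1,K1,T1=snap('top','top3')
# tongue top vs surroundings
P=cloud(d,K,T);m=np.hypot(P[...,0]-.4466,P[...,1]-.262)<.002;print('tongue z',np.median(P[m][:,2]),m.sum())
for n,(u,v),r in [('tape',(442,178),16),('bottle',(408,148),11),('o1',(376,150),11),('o2',(411,184),11),('o3',(451,242),11),('green',(465,203),11),('cup',(363,199),9),('tube',(389,264),16)]:
    A,B=a[v-r:v+r,u-r:u+r].astype(int),b[v-r:v+r,u-r:u+r].astype(int);print(n,np.abs(A-B).mean().round(1))
```

```text
32.15 [0.49818341 0.21746018 0.18098331] [-3.14109884e+00 -4.13015856e-04  2.43255263e+00] 0.06558632836355063
(322, 118)
top (np.float64(0.09604838075154928), array([0.44589208, 0.26224852]), np.float64(0.020891902143580787), ((0.4459419250488281, 0.26244989037513733), (0.03398717939853668, 0.03950531780719757), 49.38285827636719), 1052)
collar (np.float64(0.09984400708545704), array([0.44607806, 0.26231248]), np.float64(0.014822634073149663), ((0.44625210762023926, 0.26221320033073425), (0.029635591432452202, 0.030137531459331512), 49.38291931152344), 451)
washer (np.float64(0.0779380566332466), array([0.43616897, 0.25100027]), np.float64(0.00901614740373529), ((0.4325276017189026, 0.2467920035123825), (0.004137005656957626, 0.02557343617081642), 48.1865348815918), 142)
tongue z 0.0963683312387235 22
tape 3.1
bottle 3.1
o1 3.0
o2 3.0
o3 15.6
green 3.0
cup 33.6
tube 3.0
```

Run:
```python
from h import *
a,d0,K,T=load('top0');b,d1,_,_=load('top3');P0=cloud(d0,K,T);P1=cloud(d1,K,T)
for n,(u,v),r in [('o3',(451,242),11),('cup',(363,199),9)]:
    s=np.s_[v-r:v+r,u-r:u+r];print(n,P0[s][...,2].max(),P1[s][...,2].max(),np.median(P1[s][...,2]),a[s].mean((0,1)),b[s].mean((0,1)))
    D=np.abs(a.astype(int)-b).sum(-1)[s];print((D>60).mean(),np.abs(P0-P1)[s][...,2].max())
c,e,K2,T2=snap('scene','scene3');f,_,_,_=load('scene0')
for n,p in(('cup',[.525,-.236,.004]),('o3',onz(K,T,451,242,.018))):
    u,v=pix(T2,K2,np.array(p));s=np.s_[v-10:v+10,u-10:u+10];print(n,(u,v),np.abs(c[s].astype(int)-f[s]).mean())
```

```text
o3 1.392298110256149 1.392298110256149 0.0015765404429307628 [147.78099174 132.95661157 124.10330579] [136.84090909 120.04338843 110.71694215]
0.34297520661157027 1.392358620346075
cup 0.00843241681083362 1.392298110256149 -0.0006099765398442925 [112.42283951 138.9382716  162.60802469] [ 87.56481481 105.04320988 121.22839506]
0.8333333333333334 1.4004988997364693
cup (300, 234) 28.751666666666665
o3 (232, 284) 24.349166666666665
```

Run:
```python
from h import *
for A,B,pts in(('top0','top3',{'cup':(363,199),'o3':(451,242)}),('scene0','scene3',{'cup':(300,234),'o3':(232,284)})):
    a=load(A)[0];b=load(B)[0]
    for n,(u,v) in pts.items():
        hs=lambda i:cv2.cvtColor(i,cv2.COLOR_RGB2HSV)[...,1]
        t=hs(a)[v-9:v+10,u-9:u+10];w=hs(b)[v-19:v+20,u-19:u+20];r=cv2.matchTemplate(w,t,cv2.TM_CCOEFF_NORMED);_,m,_,l=cv2.minMaxLoc(r);print(A,n,m,np.array(l)-10)
```

```text
top0 cup 0.9731177687644958 [0 0]
top0 o3 0.9855400919914246 [0 0]
scene0 cup 0.9773974418640137 [0 0]
scene0 o3 0.9808709025382996 [0 0]
```

Both places differ only by the arm's shadow: template matches show zero shift, so nothing moved. The stack is flush and the robot is clear, so I'll hand in.

```bash
python3 -c "
from h import *
print(hand_in())"
```

```text
the job is handed in; nothing more can be done
None
```

I rebuilt the spindle in the order asked (spacer, washer, bushing over the tongue) and handed it in at about 32 s: measured heights put the three flush on the seat, and nothing else checked on the worktop moved.

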